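# Find the tea caddy lid that rocks and press it home

### The job

One of the three tea caddies on the acacia board has an outer lid that is not home. Press down near the edge of the lids, one after another, until you find the one that rocks, then push down on its middle until it sits fully home, and finish with your fingertips still resting on that lid so that I can see which one it was. Work only by pressing with the fingertips: do not lift, slide off or lean hard on any lid, and leave the steamer, the spice jar and the saucer where they are.

Things in the scene. Friction and masses are not known exactly. Their poses are not given: they have to be found in the camera images.
- board: Acacia cutting board, fixed, 170 x 390 x 14 mm (x, y, z); origin: centre of the underside. Three fixed stoneware tea caddies, 96 mm across, stand on it at y = +127, 0, -127 mm of its frame. Hand-thrown, they differ in height by up to 9 mm, so a lid's height does not tell whether it is home. Each has a neck 84 mm across and, inside it, a stiff push-fit inner lid with a central knob.
- lid_left: Outer lid of the caddy at the board's +y end. All three are alike: a flat acacia disc without a knob, 96 mm across, 10 mm thick, 80 g, with an 8 mm skirt that fits over the neck with 2 mm play. Origin: centre of the top face, 131 to 140 mm above the worktop; z up when level. Two of them lie firmly on the neck's rim and do not give.
- lid_middle: Outer lid of the middle caddy, like lid_left. One of the three (which one changes) is loose: it looks level, but its inner lid sits about 5 mm too high and the outer lid is perched on the inner lid's knob, 12 mm across, at its middle. Pressed near the edge, even with under 1 N, it tips about 0.13 rad, the pressed side giving 2 to 4 mm until it meets the rim; let go, it goes back level.
- lid_right: Outer lid of the caddy at the board's -y end, like lid_left. When the loose lid is pressed at its middle with more than about 8 N, it pushes the inner lid down, drops about 5 mm onto the rim and stays there, level and firm. Presses of 3 to 6 N near the edge (38 mm from the middle) show the rocking without seating it.
- spice_jar: Bystander: amber glass spice jar with a red screw-top lid, 48 mm across, 95 mm tall, standing loose on the worktop beyond the board. Origin: centre of its foot.
- saucer: Bystander: blue melamine saucer, 150 mm across, 18 mm high, loose, to the robot's left of the board. Origin: centre of its foot.
- steamer: Bystander: aluminium steamer pot with two stacked tiers and a domed lid, 236 mm across (272 mm over the side handles), 272 mm tall, loose, to the robot's right of the board. Origin: centre of its foot.
Not all that is in view belongs to the job. Leave any green look-alike of the lid_left alone.

How it is judged:
On the way, in this order (a step that is already met when the one before it is completed fails the run):
1. the loose lid rocks under the fingertips (tips by more than 0.04 rad while pressed) (((angle between lid_left's own z axis and vertical above 0.04 rad and contact force between the fingers and lid_left above 0.2 N) or (angle between lid_middle's own z axis and vertical above 0.04 rad and contact force between the fingers and lid_middle above 0.2 N) or (angle between lid_right's own z axis and vertical above 0.04 rad and contact force between the fingers and lid_right above 0.2 N))), for 0.05 s.
2. that lid is pressed down fully home (level and more than 3.8 mm from where it perched) (((distance of lid_left from where it was at the start of the episode between 0.0038 and 0.008 m and angle between lid_left's own z axis and vertical below 0.025 rad) or (distance of lid_middle from where it was at the start of the episode between 0.0038 and 0.008 m and angle between lid_middle's own z axis and vertical below 0.025 rad) or (distance of lid_right from where it was at the start of the episode between 0.0038 and 0.008 m and angle between lid_right's own z axis and vertical below 0.025 rad))), for 0.2 s.
At the end, for the whole second after the job is handed in: The lid that rocked is home: level within 0.025 rad and more than 3.8 mm (under 8 mm) from where it perched; the other two lids are level and within 3 mm of where they lay; the fingertips rest on the lid that was seated with more than 0.3 N ((((distance of lid_left from where it was at the start of the episode between 0.0038 and 0.008 m and angle between lid_left's own z axis and vertical below 0.025 rad) and contact force between the fingers and lid_left above 0.3 N and (distance of lid_middle from where it was at the start of the episode below 0.003 m and angle between lid_middle's own z axis and vertical below 0.025 rad) and (distance of lid_right from where it was at the start of the episode below 0.003 m and angle between lid_right's own z axis and vertical below 0.025 rad)) or ((distance of lid_middle from where it was at the start of the episode between 0.0038 and 0.008 m and angle between lid_middle's own z axis and vertical below 0.025 rad) and contact force between the fingers and lid_middle above 0.3 N and (distance of lid_left from where it was at the start of the episode below 0.003 m and angle between lid_left's own z axis and vertical below 0.025 rad) and (distance of lid_right from where it was at the start of the episode below 0.003 m and angle between lid_right's own z axis and vertical below 0.025 rad)) or ((distance of lid_right from where it was at the start of the episode between 0.0038 and 0.008 m and angle between lid_right's own z axis and vertical below 0.025 rad) and contact force between the fingers and lid_right above 0.3 N and (distance of lid_left from where it was at the start of the episode below 0.003 m and angle between lid_left's own z axis and vertical below 0.025 rad) and (distance of lid_middle from where it was at the start of the episode below 0.003 m and angle between lid_middle's own z axis and vertical below 0.025 rad)))); the arm keeps its last pose, push and grip.
It fails at once if a lid is lifted, carried or pushed off (over 12 mm from its place or tipped over 0.25 rad) ((distance of lid_left from where it was at the start of the episode above 0.012 m or angle between lid_left's own z axis and vertical above 0.25 rad) or (distance of lid_middle from where it was at the start of the episode above 0.012 m or angle between lid_middle's own z axis and vertical above 0.25 rad) or (distance of lid_right from where it was at the start of the episode above 0.012 m or angle between lid_right's own z axis and vertical above 0.25 rad)).
It fails at once if a lid is leaned on hard (over 60 N) (contact force between the fingers and lid_left above 60 N or contact force between the fingers and lid_middle above 60 N or contact force between the fingers and lid_right above 60 N).
It fails at once if the steamer, spice jar or saucer is moved over 15 mm (distance of any of steamer, spice_jar, saucer from where it was at the start of the episode above 0.015 m).
It also fails if it takes over 45 s, if anything falls off the work surface, if the arm or the gripper's body presses on something with over 40 N, if the wrist force passes 120 N, or if a joint passes its speed limit or range.

### The arm

A 7-joint arm with a two-finger parallel gripper is mounted at the origin on the work surface. World frame = base frame: x ahead of the robot, y to its left, z up, the work surface at z = 0. Lengths are in m, angles in rad, forces in N, time in s.
With the tool pointing down it reaches from about 0.35 to 0.9 m from the base axis. Payload 19.9 kg.
Tool frame: the origin (TCP) lies at the very end of the fingers, on their centre line; the grasp point (between the pads) lies 19 mm behind it (env.pinch_z is the distance from the TCP to the grasp point, in m); z points along the fingers, y is the line along which they close (so a half turn about z gives the same grasp; the last joint's range is limited). The gripper opens to 85 mm and grips with 20 to 120 N. Pads are 22 mm wide; open, the fingers measure 114 mm over their backs; the gripper's body (76 mm by 85 mm) begins 54 mm behind the grasp point. The pads swing forward as they close: fully open they stand 13 mm farther back than shut.
Start: joints at [-1.266, 0.417, -0.01, 1.614, 0.005, 1.111, -0.053], TCP at [0.212, 0.588, 0.231] pointing down, gripper open.
Joint ranges: [-2.81, 2.81], [-0.39, 2.02], [-1.27, 1.25], [0.06, 2.57], [-1.19, 4.33], [0.19, 2], [-2.82, 2.82]. Speed limits (rad/s): [1.89, 1.89, 2.39, 2.39, 3.01, 3.01, 3.01].

### API

Orientations are given as a unit quaternion [x, y, z, w].
In Python, from bench import get_obs, viewer, order, env gives the robot as it stands. The module is installed in compiled form; this text tells all that it offers.
- The arm moves only by the shell command python3 -m jog 'ROWS' [OPENING] [FORCE]. ROWS is JSON, a list that holds one entry, the list of rows, each a list of 6 numbers: the shift along the tool's x, y, z each as a share of 4 cm, from -1 to 1, then the turn, a rotation vector about the tool's x, y, z each as a share of 4 degrees, from -1 to 1. A call has 1 to 10 rows; each row shifts and turns the commanded pose from where the row before left it, along the tool's axes as they then stand; what a row does not reach is not made up. A row lasts 1/12 s, in which the tool goes at most 41.7 mm and 7.16 degrees, less where a joint would pass 70% of its speed; a pose out of reach is approached as far as the arm can. A call with a number of a shift or a turn outside -1 to 1 is refused whole. A call with a gripper value outside its range is refused whole. OPENING is the closure, from 0 (fully open) to 1 (shut), set as the call begins (- or left out, the last holds). The fingers move at their own pace and stop on an object; FORCE is the grip in N (left out, the last holds). Time passes only in rows, so rows that do not move let the fingers close. It gives the time, the measured TCP pose, the force, the opening and the grip force at its end, in the units of the state.
- get_obs(): the state, without advancing time (a new reading comes with each control period).
- viewer.get_image(name): name is "side" or "top"; returns a dict with "color" (400x640x3 uint8, red, green, blue), "fx", "fy", "cx", "cy" (pixels), "eye" and "rotation" of the camera in the world. Camera axes: x right, y up, looking along -z (the intrinsics and any distortion apply to the point x, -y, -z); pixel columns grow to the right and rows downward; lengths in m; the calibration is good to about 2 mm. A picture is of the moment at which its call begins. There is no depth.
- order.job_done(): hands the job in; it is judged then, once.
The state is a dict: "time": time; "qpos": joint angles; "joint_vel": joint speeds; "joint_efforts": joint torques, N m; "position": TCP position; "tcp_rot": TCP orientation; "ft_force": force on the tool from outside, world axes, zero at the start; "torque": the same for the moment, N m; "grip_width": finger opening in m; "gripper_force": force on a finger pad.
Only numpy, scipy, OpenCV 4.12 (cv2) and the standard library are available. Lean on these libraries where they do the work, as an engineer would, in place of code of your own. Each camera call takes 0.05 s, during which the arm holds its last target. There are 200 camera calls.

## Working session

There is one attempt and no reset: what is moved stays moved. The work goes in short steps, Python scripts to look and compute and a shell command to move; the robot and the scene stay as the last step left them, time stands still between calls to the robot, and variables do not carry over. Pictures are saved under pics/ and viewed, at most 10 in all, crops included, and the job is handed in when it is done.

```bash
mkdir -p pics
python3 - <<'E'
from bench import get_obs, viewer
import cv2, json, numpy as np
for n in("top","side"):
    d=viewer.get_image(n); cv2.imwrite(f"pics/{n}0.png",d["color"][:,:,::-1])
    print(n,{k:np.round(v,4).tolist() for k,v in d.items() if k!="color"})
o=get_obs(); print({k:np.round(v,4).tolist() for k,v in o.items()})
E
```

```text
top {'fx': 449.2158, 'fy': 449.2158, 'cx': 314.714, 'cy': 198.2482, 'eye': [0.3521, -0.0307, 1.6737], 'rotation': [0.0409, -0.0469, -0.6957, 0.7157]}
side {'fx': 379.6591, 'fy': 379.6591, 'cx': 321.3378, 'cy': 202.7656, 'eye': [0.0948, -0.9038, 1.0098], 'rotation': [0.3883, -0.0876, -0.2222, 0.89]}
{'time': 0.1, 'qpos': [-1.2655, 0.4179, -0.0103, 1.6142, 0.0047, 1.1107, -0.053], 'joint_vel': [0.0013, -0.0023, 0.0012, -0.0001, -0.0005, 0.0008, -0.0005], 'joint_efforts': [0.001, -86.5811, 0.6792, -43.5629, 0.0191, 0.0048, 0.0001], 'position': [0.2123, 0.5875, 0.2307], 'tcp_rot': [0.1726, 0.985, -0.0006, -0.0001], 'ft_force': [-0.4627, -0.57, 0.1025], 'torque': [0.0279, 0.0048, -0.0199], 'gripper_force': 0.0, 'grip_width': 0.0853}
```

View pics/top0.png

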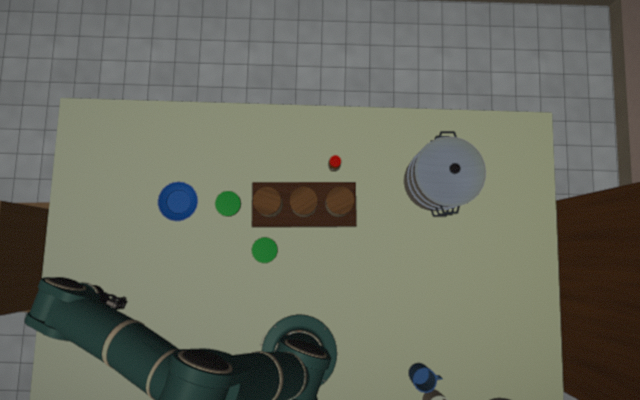

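View pics/side0.png

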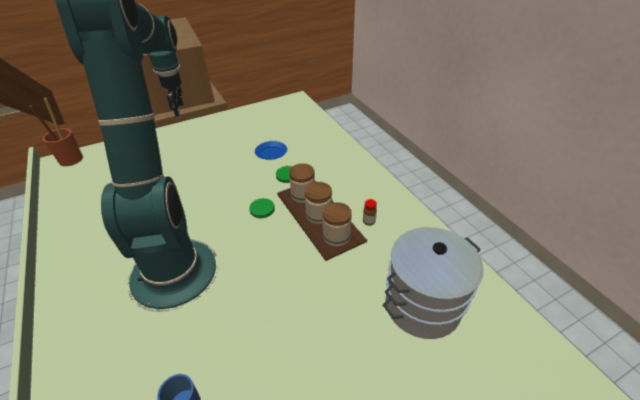

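The top view shows the board at about (252–356, 182–227), with lids near (267,201), (303,201) and (340,201). Green decoys are at (228,203) and (265,249), the jar at (335,162), the steamer at (450,172) and the saucer at (178,201). The side view shows the three caddies at about (302,173), (319,193) and (337,214).

```bash
cat > h.py <<'E'
import numpy as np, cv2
from scipy.spatial.transform import Rotation as R
def cast(d,u,v,z):
    r=R.from_quat(d["rotation"]).apply([(u-d["cx"])/d["fx"],-(v-d["cy"])/d["fy"],-1])
    e=np.array(d["eye"]); return e+r*(z-e[2])/r[2]
E
python3 - <<'E'
from bench import viewer
from h import *
d=viewer.get_image("top"); im=d["color"].astype(int)
print([im[v,u].tolist() for u,v in((267,201),(303,201),(340,201),(285,186),(285,223))])
x0,y0,x1,y1=240,170,370,240
sub=d["color"][y0:y1,x0:x1]
hsv=cv2.cvtColor(sub,cv2.COLOR_RGB2HSV)
board=((hsv[...,2]<140)&(hsv[...,0]<20)).astype(np.uint8)
board=cv2.morphologyEx(board,cv2.MORPH_OPEN,np.ones((3,3)))
c=max(cv2.findContours(board,0,2)[0],key=cv2.contourArea)
r=cv2.minAreaRect(c); p=cv2.boxPoints(r)+[x0,y0]
w=np.array([cast(d,*q,.014) for q in p]); print("board",w.round(3),w.mean(0))
r_=sub[...,0].astype(int)
lid=(r_>(im[201,303,0]+im[186,285,0])/2)&(r_<150)
lid=lid.astype(np.uint8); lid=cv2.morphologyEx(lid,cv2.MORPH_OPEN,np.ones((5,5)))
for c in cv2.findContours(lid,0,2)[0]:
    if cv2.contourArea(c)>150:
        (u,v),rad=cv2.minEnclosingCircle(c); m=cv2.fitEllipse(c)
        print("lid",u+x0,v+y0,rad,m,cast(d,m[0][0]+x0,m[0][1]+y0,.135).round(4))
s=viewer.get_image("side")
a=cv2.resize(d["color"][170:240,240:370],None,fx=5,fy=5,interpolation=2); b=cv2.resize(s["color"][155:260,270:400],(650,525//1)[:2],interpolation=2)[:245*1+200]
cv2.imwrite("pics/crop.png",a[:,:,::-1])
E
```

```text
[[85, 58, 35], [85, 57, 32], [86, 58, 33], [54, 34, 23], [53, 36, 25]]
board [[ 0.614  0.194  0.014]
 [ 0.625 -0.191  0.014]
 [ 0.461 -0.194  0.014]
 [ 0.45   0.186  0.014]] [ 0.53751695 -0.0011296   0.014     ]
lid 304.5 204.5 73.14720916748047 ((72.1581802368164, 37.15489196777344), (87.40127563476562, 161.60382080078125), 94.40349578857422) [ 0.5135 -0.0332  0.135 ]
```

View pics/crop.png

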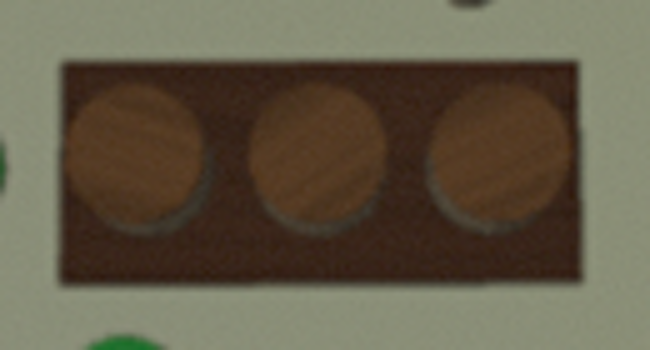

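The crop shows three clean lid discs, centred at about (134,151), (317,150) and (500,152), which is (266.8,200.2), (303.4,200) and (340,200.4) in full-image pixels. I'll tighten the mask and compute the positions.

Run:
```python
from bench import viewer
from h import *
d=viewer.get_image("top"); x0,y0=240,170
s=cv2.resize(d["color"][170:240,240:370],None,fx=4,fy=4,interpolation=2).astype(int)
m=((s[...,0]>69)&(s[...,0]-s[...,2]>38)).astype(np.uint8)
m=cv2.morphologyEx(m,cv2.MORPH_OPEN,np.ones((15,15)))
for c in cv2.findContours(m,0,2)[0]:
    if cv2.contourArea(c)<2000: continue
    (u,v),ax,_=cv2.fitEllipse(cv2.convexHull(c)); u=(u+.5)/4-.5+x0; v=(v+.5)/4-.5+y0
    print(round(u,1),round(v,1),np.round(ax,1),cast(d,u,v,.135).round(4))
yaw=np.arctan2(.011,-.385)
from bench import get_obs
o=get_obs(); print(R.from_quat(o["tcp_rot"]).as_matrix().round(3))
```

```text
339.9 199.9 [107.6 111.1] [ 0.5412 -0.1282  0.135 ]
303.2 200.1 [106.7 110.8] [ 0.5369 -0.0015  0.135 ]
266.4 200.0 [106.6 110.1] [0.5337 0.1252 0.135 ]
[[-0.94   0.34  -0.   ]
 [ 0.34   0.94  -0.001]
 [-0.    -0.001 -1.   ]]
```

```bash
python3 -m jog '[[[-0.7,-0.56,0,0,0,0],[-0.7,-0.56,0,0,0,0],[-0.7,-0.56,0,0,0,0],[-0.7,-0.56,0,0,0,0],[-0.7,-0.56,0,0,0,0],[-0.7,-0.56,0,0,0,0],[-0.7,-0.56,0,0,0,0],[-0.7,-0.56,0,0,0,0]]]' 1 40
python3 -m jog '[[[-0.7,-0.56,0,0,0,0],[-0.7,-0.56,0,0,0,0],[-0.7,-0.56,0,0,0,0],[-0.7,-0.56,0,0,0,0],[-0.7,-0.56,0,0,0,0],[-0.7,-0.56,0,0,0,0],[-0.7,-0.56,0,0,0,0],[0,0,0,0,0,0],[0,0,0,0,0,0]]]'
```

```text
time: 0.92
position: [0.3627, 0.3415, 0.2314]
tcp_rot: [0.173, 0.985, 0.0, 0.0]
ft_force: [1.4, 0.5, 0.8]
grip_width: -0.0001
gripper_force: 0.0
time: 1.67
position: [0.4939, 0.1273, 0.2313]
tcp_rot: [0.174, 0.985, -0.0, 0.0]
ft_force: [-0.9, 0.9, 0.5]
grip_width: -0.0001
gripper_force: 0.0
```

```bash
python3 -m jog '[[[-0.1,0,0.7,0,0,0],[0,0,0.7,0,0,0],[0,0,0.5,0,0,0],[0,0,0.2,0,0,0],[0,0,0,0,0,0],[0,0,0,0,0,0]]]'
for i in 1 2 3; do :; done
python3 -m jog '[[[0,0,0.05,0,0,0],[0,0,0,0,0,0]]]'; python3 -m jog '[[[0,0,0.05,0,0,0],[0,0,0,0,0,0]]]'; python3 -m jog '[[[0,0,0.05,0,0,0],[0,0,0,0,0,0]]]'
```

```text
time: 2.17
position: [0.497, 0.1282, 0.1479]
tcp_rot: [0.172, 0.985, 0.0, 0.0]
ft_force: [0.1, -0.2, -0.4]
grip_width: -0.0
gripper_force: 0.0
time: 2.33
position: [0.4974, 0.128, 0.1462]
tcp_rot: [0.172, 0.985, 0.0, 0.001]
ft_force: [-0.6, -0.1, 0.2]
grip_width: 0.0004
gripper_force: 0.0
time: 2.5
position: [0.4971, 0.1278, 0.1436]
tcp_rot: [0.173, 0.985, 0.0, 0.0]
ft_force: [-0.1, -0.5, -0.1]
grip_width: -0.0004
gripper_force: 0.0
time: 2.67
position: [0.4969, 0.1277, 0.1412]
tcp_rot: [0.173, 0.985, -0.0, -0.0]
ft_force: [-0.4, -0.4, 1.0]
grip_width: -0.0001
gripper_force: 0.0
```

```bash
for i in 1; do python3 -m jog '[[[0,0,0.025,0,0,0],[0,0,0,0,0,0]]]'; python3 -m jog '[[[0,0,0.025,0,0,0],[0,0,0,0,0,0]]]'; python3 -m jog '[[[0,0,0.025,0,0,0],[0,0,0,0,0,0]]]'; python3 -m jog '[[[0,0,0.025,0,0,0],[0,0,0,0,0,0]]]'; done | grep -E 'posi|ft'
```

```text
position: [0.4969, 0.1276, 0.1402]
ft_force: [0.6, 0.3, 0.4]
position: [0.497, 0.1276, 0.1392]
ft_force: [-0.6, 0.7, 0.2]
position: [0.4969, 0.1277, 0.1381]
ft_force: [0.4, 0.3, 1.0]
position: [0.4969, 0.1276, 0.1372]
ft_force: [0.4, 0.5, -0.1]
```

```bash
for i in 1; do python3 -m jog '[[[0,0,0.025,0,0,0],[0,0,0,0,0,0]]]'; python3 -m jog '[[[0,0,0.025,0,0,0],[0,0,0,0,0,0]]]'; python3 -m jog '[[[0,0,0.025,0,0,0],[0,0,0,0,0,0]]]'; done | grep -E 'posi|ft'
```

```text
position: [0.4969, 0.1276, 0.1361]
ft_force: [-0.2, -0.2, 0.2]
position: [0.4969, 0.1276, 0.1351]
ft_force: [-0.2, -0.5, -0.2]
position: [0.4969, 0.1277, 0.1341]
ft_force: [-0.4, 1.0, -0.8]
```

```bash
for i in 1; do python3 -m jog '[[[0,0,0.025,0,0,0],[0,0,0,0,0,0]]]'; python3 -m jog '[[[0,0,0.025,0,0,0],[0,0,0,0,0,0]]]';  done | grep -E 'posi|ft'
```

```text
position: [0.4971, 0.1277, 0.1336]
ft_force: [-1.3, 0.9, 4.4]
position: [0.4971, 0.1277, 0.1335]
ft_force: [-10.1, -2.7, 26.6]
```

```bash
python3 -m jog '[[[0,0,-0.018,0,0,0],[0,0,0,0,0,0]]]' | grep -E 'posi|ft'
python3 - <<'E'
from bench import viewer
from h import *
s=viewer.get_image("side")["color"][:,:,::-1]; cv2.imwrite("pics/side1.png",s)
a=cv2.imread("pics/side0.png"); c=lambda i:cv2.resize(i[150:250,270:370],(400,400),interpolation=2)
cv2.imwrite("pics/cmp1.png",np.hstack([c(a),c(s)]))
E
```

```text
position: [0.4971, 0.1277, 0.1335]
ft_force: [-3.8, -1.7, 12.9]
```

View pics/cmp1.png

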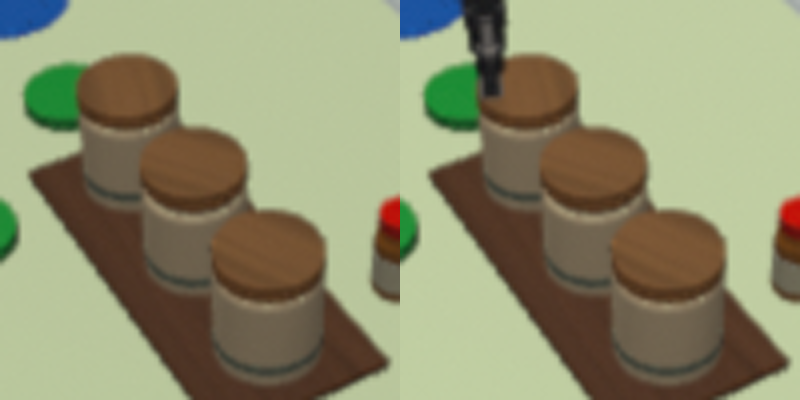

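The side view before and after the press: the fingertip is on the near edge of the left lid at about (292,172), and the lid looks unchanged. I'll check this numerically.

```bash
cat >> h.py <<'E'
def flow(f0,f1,boxes):
    a,b=[cv2.cvtColor(cv2.imread(f),6) for f in(f0,f1)]
    fl=cv2.DISOpticalFlow_create(2).calc(a,b,None)
    for n,(x0,x1,y0,y1) in boxes.items():
        print(n,"flow",np.median(fl[y0:y1,x0:x1],axis=(0,1)).round(2),"absdiff",np.abs(a[y0:y1,x0:x1].astype(int)-b[y0:y1,x0:x1]).mean().round(2))
B=dict(L=(298,317,162,184),M=(305,333,181,205),R=(322,353,202,228))
E
python3 -c "
from h import *
flow('pics/side0.png','pics/side1.png',B)"
```

```text
L flow [0.07 0.03] absdiff 3.84
M flow [0.   0.01] absdiff 3.46
R flow [0.   0.01] absdiff 3.46
```

Left is firm. Next is the middle lid.

```bash
python3 -m jog '[[[0,0,-0.5,0,0,0],[-0.29,-0.75,0,0,0,0],[-0.29,-0.75,0,0,0,0],[-0.29,-0.75,0,0,0,0],[-0.29,-0.75,0,0,0,0],[0,0,0.2,0,0,0],[0,0,0,0,0,0],[0,0,0,0,0,0]]]'; for i in 1; do python3 -m jog '[[[0,0,0.05,0,0,0],[0,0,0,0,0,0]]]';python3 -m jog '[[[0,0,0.05,0,0,0],[0,0,0,0,0,0]]]'; done | grep -E 'posi|ft'
```

```text
time: 5.05
position: [0.4996, -0.0007, 0.1448]
tcp_rot: [0.173, 0.985, -0.0, -0.0]
ft_force: [0.9, 1.1, -0.2]
grip_width: -0.0001
gripper_force: 0.0
position: [0.4999, 0.0, 0.1429]
ft_force: [0.3, -0.0, 0.2]
position: [0.4997, -0.0004, 0.1408]
ft_force: [-0.3, 0.7, 0.2]
```

```bash
for i in 1; do python3 -m jog '[[[0,0,0.025,0,0,0],[0,0,0,0,0,0]]]';python3 -m jog '[[[0,0,0.025,0,0,0],[0,0,0,0,0,0]]]';python3 -m jog '[[[0,0,0.025,0,0,0],[0,0,0,0,0,0]]]';python3 -m jog '[[[0,0,0.025,0,0,0],[0,0,0,0,0,0]]]'; done | grep -E 'posi|ft'
python3 - <<'E'
from bench import viewer
from h import *
cv2.imwrite("pics/side2.png",viewer.get_image("side")["color"][:,:,::-1]); flow('pics/side0.png','pics/side2.png',B)
E
```

```text
position: [0.4998, -0.0008, 0.1399]
ft_force: [0.1, 0.7, -0.8]
position: [0.4998, -0.0009, 0.1389]
ft_force: [-0.5, -0.6, -0.3]
position: [0.4998, -0.001, 0.1379]
ft_force: [-0.6, -0.6, -0.1]
position: [0.4998, -0.001, 0.1369]
ft_force: [-0.5, -0.4, -0.1]
L flow [-3.84  0.18] absdiff 48.9
M flow [-0.07  0.03] absdiff 9.89
R flow [-0.01  0.02] absdiff 4.68
```

```bash
sed -i 's/M=(305,333/M=(318,333/; s/R=(322,353/R=(336,352/' h.py; for i in 1; do python3 -m jog '[[[0,0,0.025,0,0,0],[0,0,0,0,0,0]]]';python3 -m jog '[[[0,0,0.025,0,0,0],[0,0,0,0,0,0]]]';python3 -m jog '[[[0,0,0.02,0,0,0],[0,0,0,0,0,0]]]'; done | grep -E 'posi|ft'
python3 - <<'E'
from bench import viewer
from h import *
cv2.imwrite("pics/side3.png",viewer.get_image("side")["color"][:,:,::-1]); flow('pics/side0.png','pics/side2.png',B); flow('pics/side0.png','pics/side3.png',B)
E
```

```text
position: [0.4998, -0.001, 0.1359]
ft_force: [-0.1, -0.1, -0.2]
position: [0.4998, -0.001, 0.1349]
ft_force: [0.1, -0.6, 0.8]
position: [0.4998, -0.001, 0.1341]
ft_force: [-0.4, -0.6, 0.0]
L flow [-3.84  0.18] absdiff 48.9
M flow [-0.05  0.02] absdiff 5.0
R flow [-0.02  0.01] absdiff 4.73
L flow [-4.3   0.16] absdiff 51.05
M flow [-0.02  0.06] absdiff 4.89
R flow [-0.01  0.01] absdiff 4.71
```

```bash
for i in 1; do python3 -m jog '[[[0,0,0.02,0,0,0],[0,0,0,0,0,0]]]';python3 -m jog '[[[0,0,0.02,0,0,0],[0,0,0,0,0,0]]]'; done | grep -E 'posi|ft'
python3 - <<'E'
from bench import viewer
from h import *
cv2.imwrite("pics/side4.png",viewer.get_image("side")["color"][:,:,::-1]); flow('pics/side0.png','pics/side4.png',B)
E
```

```text
position: [0.4998, -0.001, 0.1333]
ft_force: [0.2, -0.1, -0.4]
position: [0.4998, -0.001, 0.1325]
ft_force: [-0.2, -0.3, -0.4]
L flow [-4.9  -0.13] absdiff 52.01
M flow [-0.15 -0.09] absdiff 6.03
R flow [-0.03  0.01] absdiff 4.74
```

```bash
for i in 1; do python3 -m jog '[[[0,0,0.02,0,0,0],[0,0,0,0,0,0]]]';python3 -m jog '[[[0,0,0.015,0,0,0],[0,0,0,0,0,0]]]'; done | grep -E 'posi|ft'
python3 - <<'E'
from bench import viewer
from h import *
cv2.imwrite("pics/side5.png",viewer.get_image("side")["color"][:,:,::-1]); flow('pics/side0.png','pics/side5.png',B)
E
```

```text
position: [0.4998, -0.001, 0.1317]
ft_force: [-0.2, -0.3, 0.2]
position: [0.4998, -0.001, 0.1311]
ft_force: [-0.7, 0.0, -0.5]
L flow [-4.79 -0.18] absdiff 52.93
M flow [-0.05 -0.21] absdiff 7.36
R flow [-0.    0.01] absdiff 4.75
```

The middle lid's far side is starting to rise with no measurable force, so I'll keep lowering.

```bash
for i in 1; do python3 -m jog '[[[0,0,0.02,0,0,0],[0,0,0,0,0,0]]]';python3 -m jog '[[[0,0,0.015,0,0,0],[0,0,0,0,0,0]]]'; done | grep -E 'posi|ft'
python3 - <<'E'
from bench import viewer
from h import *
cv2.imwrite("pics/side6.png",viewer.get_image("side")["color"][:,:,::-1]); flow('pics/side0.png','pics/side6.png',B)
E
```

```text
position: [0.4999, -0.001, 0.1306]
ft_force: [-2.5, 0.4, 5.6]
position: [0.5, -0.001, 0.1303]
ft_force: [-5.3, -0.3, 11.8]
L flow [-4.75 -0.13] absdiff 53.43
M flow [-0.04 -0.24] absdiff 7.39
R flow [-0.01  0.01] absdiff 4.8
```

Run:
```python
from h import *
c=lambda f:cv2.resize(cv2.imread(f)[175:215,300:340],(400,400),interpolation=2)
cv2.imwrite("pics/cmp2.png",np.hstack([c("pics/side0.png"),c("pics/side6.png")]))
```

```text
(no output)
```

View pics/cmp2.png

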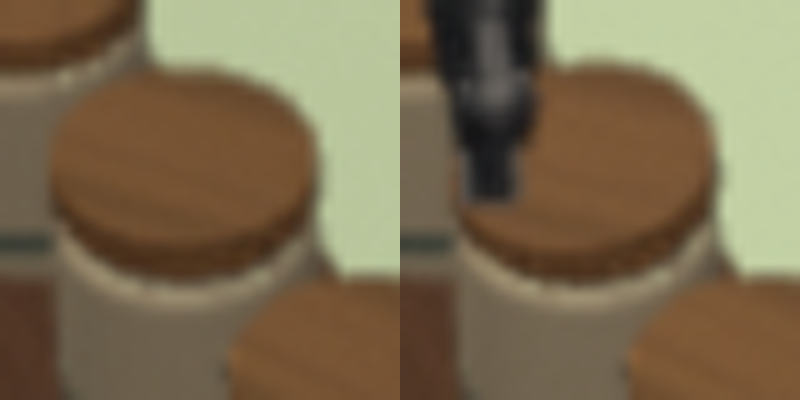

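The middle lid at about (319,193) is clearly tipped: its pressed side is lower and its far side higher. It is the loose one, so I'll lift off and go to its middle.

```bash
python3 -m jog '[[[0,0,-0.35,0,0,0],[0,0,0,0,0,0],[-0.45,0.16,0,0,0,0],[-0.42,0.15,0,0,0,0],[0,0,0.15,0,0,0],[0,0,0,0,0,0],[0,0,0,0,0,0]]]'; for i in 1; do python3 -m jog '[[[0,0,0.03,0,0,0],[0,0,0,0,0,0]]]';python3 -m jog '[[[0,0,0.03,0,0,0],[0,0,0,0,0,0]]]';python3 -m jog '[[[0,0,0.025,0,0,0],[0,0,0,0,0,0]]]'; done | grep -E 'posi|ft'
```

```text
time: 8.38
position: [0.5359, -0.0013, 0.1372]
tcp_rot: [0.173, 0.985, -0.0, -0.001]
ft_force: [-0.2, -0.4, -0.4]
grip_width: 0.0001
gripper_force: 0.0
position: [0.5363, -0.0011, 0.1365]
ft_force: [0.3, -0.2, 0.5]
position: [0.5366, -0.0011, 0.1354]
ft_force: [-0.6, 0.8, -0.8]
position: [0.5367, -0.0011, 0.1344]
ft_force: [-0.4, 0.1, -0.7]
```

```bash
for i in 1; do python3 -m jog '[[[0,0,0.02,0,0,0],[0,0,0,0,0,0]]]';python3 -m jog '[[[0,0,0.02,0,0,0],[0,0,0,0,0,0]]]';python3 -m jog '[[[0,0,0.02,0,0,0],[0,0,0,0,0,0]]]'; done | grep -E 'posi|ft'
```

```text
position: [0.5368, -0.0011, 0.1337]
ft_force: [-1.6, 0.4, 3.2]
position: [0.5368, -0.0011, 0.133]
ft_force: [-1.9, -0.6, 4.6]
position: [0.5368, -0.0012, 0.1322]
ft_force: [-2.0, 0.6, 5.0]
```

```bash
for i in 1; do python3 -m jog '[[[0,0,0.02,0,0,0],[0,0,0,0,0,0]]]';python3 -m jog '[[[0,0,0.02,0,0,0],[0,0,0,0,0,0]]]';python3 -m jog '[[[0,0,0.02,0,0,0],[0,0,0,0,0,0]]]'; python3 -m jog '[[[0,0,0.015,0,0,0],[0,0,0,0,0,0]]]'; done | grep -E 'posi|ft'
```

```text
position: [0.5368, -0.0012, 0.1314]
ft_force: [-1.8, 0.1, 4.8]
position: [0.5368, -0.0012, 0.1306]
ft_force: [-1.6, 0.9, 4.6]
position: [0.5368, -0.0011, 0.1298]
ft_force: [-2.2, -0.5, 4.8]
position: [0.5368, -0.0011, 0.1293]
ft_force: [-2.9, -0.7, 6.1]
```

```bash
for i in 1; do python3 -m jog '[[[0,0,0.02,0,0,0],[0,0,0,0,0,0]]]';python3 -m jog '[[[0,0,0.012,0,0,0],[0,0,0,0,0,0],[0,0,0,0,0,0]]]'; done | grep -E 'posi|ft'
python3 - <<'E'
from bench import viewer
from h import *
cv2.imwrite("pics/side7.png",viewer.get_image("side")["color"][:,:,::-1])
c=lambda f:cv2.resize(cv2.imread(f)[175:215,300:340],(400,400),interpolation=2)
cv2.imwrite("pics/cmp3.png",np.hstack([c("pics/side0.png"),c("pics/side7.png")]))
E
```

```text
position: [0.5369, -0.0011, 0.1292]
ft_force: [-7.7, 0.1, 21.6]
position: [0.5369, -0.0011, 0.1291]
ft_force: [-12.9, 1.3, 30.5]
```

View pics/cmp3.png

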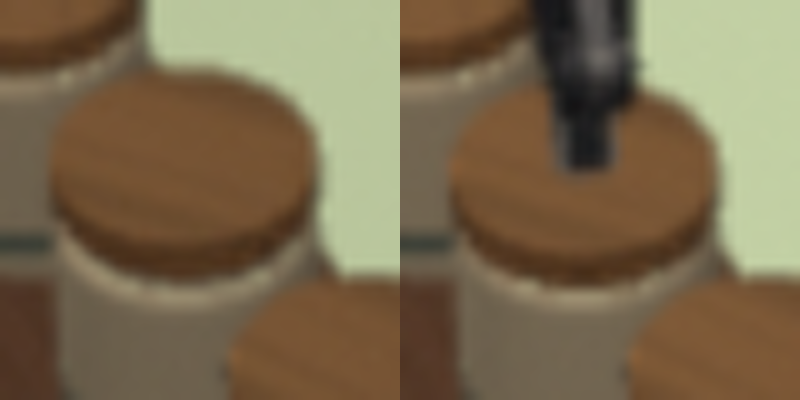

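The middle lid now sits lower and level, with the fingertip at its centre at about (319,189). It went down about 4.7 mm and is firm. I'll ease off to a light rest and hand in.

```bash
python3 -m jog '[[[0,0,-0.018,0,0,0],[0,0,0,0,0,0],[0,0,0,0,0,0],[0,0,0,0,0,0],[0,0,0,0,0,0]]]' | grep -E 'time|posi|ft'
```

```text
time: 10.93
position: [0.5369, -0.0011, 0.1292]
ft_force: [-7.2, 0.4, 17.4]
```

```bash
python3 -c "
from bench import order,get_obs
print(get_obs()['ft_force']); print(order.job_done())"
```

```text
[-7.22877737  0.43151926 17.41871146]
the job is handed in; nothing more can be done
None
```

The middle caddy's lid was the loose one: it rocked when pressed at the edge, then went down about 4.7 mm at its middle until firm and level, and the job is handed in with the fingertips still resting on it at about 17 N; the left lid was firm, and I never needed to press the right one.

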